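Index the sample carousel and load the middle-sized bottle

ROBOT

A 6-joint arm with a two-finger parallel gripper is mounted at the origin on a cart in front of the work surface, level with it; the furniture and walls round the work are solid. World frame = base frame: x ahead of the robot, y to its left, z up, the work surface at z = 0. Lengths are in mm, angles in rad, forces in N, time in s.
With the tool pointing down it reaches from about 275 to 1000 mm from the base axis. Payload 8.4 kg.
Tool frame: the origin (TCP) lies at the very end of the fingers, on their centre line; the grasp point (between the pads) lies r.hold_point_z behind it (r.hold_point_z is the distance from the TCP to the grasp point, in mm); x points along the fingers, z is the direction in which the jaws open and shut, and the axes are right-handed (so a half turn about x gives the same grasp; the last joint's range is limited). The gripper opens to 85 mm and grips with 20 to 120 N. Pads are 22 mm wide; open, the fingers measure 114 mm over their backs; the gripper's body (76 mm by 85 mm) begins 54 mm behind the grasp point. The pads swing forward as they close: fully open they stand 13 mm farther back than shut.
Start: joints at [-1.176, 0.353, 1.633, -0, 1.155, -0.002], TCP at [241.542, -576.442, 231.281] pointing down, gripper open.
Joint ranges: [-2.63, 2.63], [-0.92, 2.1], [0.06, 2.66], [-1.3, 4.44], [0, 2.69], [-3.02, 3.02]. Speed limits (rad/s): [2.22, 2.22, 2.79, 3.14, 3.14, 3.14].

INTERFACE

Orientations are given as [roll, pitch, yaw] about the fixed x, y, z axes, in that order (R = Rz(yaw) Ry(pitch) Rx(roll)).
In Python, from rig import r gives the robot as it stands.
- The arm moves only by the tool jog_arm, never from a script. Its argument "series" is a list of rows, each a list of 7 numbers: the turn, a rotation vector about the tool's x, y, z in degrees, then the shift along the tool's x, y, z in cm, then the opening, from 0 (shut) to 1 (fully open). In form: [[wx, wy, wz, tx, ty, tz, fingers], ...]. A call has 1 to 20 rows; each row shifts and turns the commanded pose from where the row before left it, along the tool's axes as they then stand; what a row does not reach is not made up. A row lasts 1/10 s, in which the tool goes at most 50 mm and 8.59 degrees, less where a joint would pass 70% of its speed; a pose out of reach is approached as far as the arm can. A call with a gripper value outside its range is refused whole. The fingers move at their own pace and stop on an object; "force" is the grip in N (left out, the last holds). Time passes only in rows, so rows that do not move let the fingers close. It gives the time, the measured TCP pose, the force and the opening at its end, in the units of the state.
- r.sense(): the state, without advancing time (a new reading comes with each control period).
- r.grab_frame(name): name is "scene" or "top"; returns (picture, depth): 400x640x3 uint8, red, green, blue; 400x640 float32, mm along the optical axis (not along the pixel's ray), 0 where there is no reading.
- r.get_calibration(name): a dict with "mtx" (3x3 intrinsics, pixels), "dist" ([k1, k2, p1, p2, k3] as OpenCV has them; the pictures are not rectified), "position" and "rotation" of the camera in the world. Camera axes: x right, y down, z forward; pixel columns grow to the right and rows downward; lengths in mm; the calibration is good to about 2 mm. A picture is of the moment at which its call begins. get_calibration takes no time and is no camera call.
- r.sign_off(): hands the job in, once; it reports no verdict.
The state is a dict: "clock": time; "qpos": joint angles; "qvel": joint speeds; "joint_efforts": joint torques, N m; "eef_pos": TCP position; "tcp_rot": TCP orientation; "contact_force": force on the tool from outside, world axes, zero at the start; "wrist_torque": the same for the moment, N m; "opening": opening from 0.0 (shut) to 1.0 (fully open).
Only numpy, scipy, OpenCV 4.12 (cv2) and the standard library are available. Lean on these libraries where they do the work, as an engineer would, in place of code of your own. Each camera call takes 0.05 s, during which the arm holds its last target.

TASK

Load the middle-sized reagent bottle into the carousel loader. First turn the carousel by its press-and-turn knob until the round well made for that bottle (the middle-sized of the three) stands under the loading window and the knob has popped up and locked; then set the bottle down upright and gently through the window, right down into that well, and leave it there, without shifting the other two bottles.

Things in the scene. Friction and masses are not known exactly. Their poses are not given: they have to be found in the camera images.
- bottle_medium_mid (a point): centre (half-way up, 57 mm above its foot) of the loose reagent bottle to be loaded, the middle-sized of the three: white round body 50 mm in diameter up to 100 mm above the foot, then a 31 mm wide screw cap (fixed to it) up to 115 mm; about 0.2 kg. The three bottles stand upright on the desk, in places that change. z axis up along the bottle.
- bottle_large_mid (a point): centre (75 mm above its foot) of the large amber bottle, 62 mm in diameter, 150 mm tall: a bystander, leave it alone
- bottle_small_mid (a point): centre (42 mm above its foot) of the small white bottle, 40 mm in diameter, 85 mm tall: a bystander, leave it alone
- bottle_medium: the middle-sized bottle; origin at the centre of its foot
- loader: the fixed loader: grey base and clear cover, 230 x 230 mm, cover top 45 mm above the desk, four corner posts. Origin on the desk under its centre, on the carousel's vertical axis; the loading window lies at its -x side. Place and yaw change. On the carousel, 74 mm from the axis and 90 degrees apart, are three round white wells (small, medium, large) and a square tube block opposite the medium well.
- window (a point): centre of the loading window, a round 72 mm hole in the clear cover, at the height of the cover's top (45 mm above the desk, 23 mm above the wells' floor), 74 mm from the turning axis
- well_medium (a point): centre of the floor of the medium round well (the one for the bottle): inside diameter 56 mm, wall 16 mm high, floor 22 mm above the desk; it turns with the carousel
- well_large (a point): centre of the floor of the large round well, inside diameter 67 mm: the wrong one
- well_small (a point): centre of the floor of the small round well, inside diameter 45 mm: the wrong one
- knob_grip (a point): point on the turning axis at which to grip the knob, 12 mm below its top; 76 mm above the desk when up. The knob is an upright black bar 46 mm long (along this point's x axis, the line from the medium well to the tube block), 12 mm thick, from 47 to 89 mm above the desk when up, on a 26 mm shaft through a 50 mm hole in the cover. It turns with the carousel, which has no other handle.
- knob (a joint): how far the knob is pressed, m: 0 up, 0.008 down; a spring lifts it (6 N up, 9 N down). Up at a station it is locked (play 0.04 rad either way): press it 6 mm or more and keep it so to turn past. Let go between stations it stays about 4 mm down on the lock's key; turned on so, loosely held so that it is free to rise, it pops up where the lock catches, which must be felt for or watched for.
- carousel (a joint): turn of the carousel (metal disc, 220 mm across, under the clear cover), rad, anticlockwise from above. Near 0 and 6.283 the medium well is under the window; each 1.571 brings the next of four stations there. The lock is not set true: all stations lock up to 0.1 rad off, unknown, to one side. Starts 1.75 to 4.53; turns over a full turn either way, stays where left (about 0.05 N m to turn).
Not all that is in view belongs to the job. What is shaped like the bottle_medium but blue or yellow is not meant.

How it is judged (in metres and radians):
On the way, in this order (a step that is already met when the one before it is completed fails the run):
1. the middle well stands under the loading window with the knob up and locked, the bottle not yet in it (horizontal distance between well_medium and window below 0.013 m and value of joint knob below 0.002 m and horizontal distance between bottle_medium_mid and well_medium above 0.03 m), for 0.2 s.
2. the middle-sized bottle stands down in the middle well (horizontal distance between bottle_medium_mid and well_medium below 0.007 m and z of bottle_medium_mid in the frame of well_medium below 0.0605 m and angle between bottle_medium_mid's own z axis and vertical below 0.06 rad), for 0.2 s.
At the end, for the whole second after the job is handed in: The middle well is under the window (centres within 13 mm) with the knob up (pressed less than 2 mm), and the middle-sized bottle stands upright (within 0.06 rad) and still on that well's floor (within 3 mm), within 7 mm of its centre (all of step 2 and horizontal distance between well_medium and window below 0.013 m and value of joint knob below 0.002 m and z of bottle_medium_mid in the frame of well_medium above 0.0545 m and linear speed of bottle_medium below 0.02 m/s); the robot touches nothing.
It fails at once if the large bottle is shifted by more than 40 mm or tipped (distance of bottle_large_mid from where it was at the start of the episode above 0.04 m).
It fails at once if the small bottle is shifted by more than 40 mm or tipped (distance of bottle_small_mid from where it was at the start of the episode above 0.04 m).
It fails at once if the middle-sized bottle is dropped or rammed onto the carousel or the cover (more than 60 N) (contact force between bottle_medium and loader above 60 N).
It fails at once if the middle-sized bottle is let fall from more than about 10 mm (linear speed of bottle_medium above 0.45 m/s and contact force between the fingers and bottle_medium below 0.5 N).
It also fails if it takes over 72 s, if anything falls off the work surface, if the arm or the gripper's body presses on something with over 40 N, if the wrist force passes 120 N, or if a joint passes its speed limit or range.

## Working session

There is one attempt and no reset: what is moved stays moved. The work goes in short steps, Python scripts to look and compute and a tool call to move; the robot and the scene stay as the last step left them, time stands still between calls to the robot, and variables do not carry over. Pictures are saved under pics/ and viewed, and the job is handed in when it is done.

Besides the shell and the picture viewer there is one more tool, called after "Call:" as name([rows], argument=value, ...), one row to a line, values as JSON. jog_arm: Moves the arm, as the interface text tells. Its arguments: {"type":"object","properties":{"series":{"type":"array"},"force":{"type":"number"}},"required":["series"]}

```bash
ls; mkdir -p pics
python3 - <<'E'
from rig import r
import cv2,numpy as np
print(r.sense(), r.hold_point_z)
for n in("scene","top"):
    p,d=r.grab_frame(n); cv2.imwrite(f"pics/{n}0.png",p[:,:,::-1]); np.save(f"pics/{n}0.npy",d); np.save(f"pics/{n}0_rgb.npy",p)
    print(n,r.get_calibration(n))
E
```

```text
pics
{'clock': 0.0, 'qpos': array([-1.17638970e+00,  3.53680863e-01,  1.63412353e+00,  2.55714933e-05,
        1.15521033e+00, -2.39686683e-03]), 'qvel': array([ 0.00194199,  0.0011234 , -0.00056845, -0.00066088, -0.00028141,
       -0.00082035]), 'joint_efforts': array([-2.21233063e-04, -6.05261350e+01, -3.42064619e+01, -1.43570412e-05,
        9.45047272e-03, -2.85609684e-05]), 'eef_pos': array([ 241.37161047, -575.99534963,  230.5457902 ]), 'tcp_rot': array([3.12275639, 1.56937406, 1.94875322]), 'contact_force': array([-0.23070005, -0.20828052,  1.17903878]), 'wrist_torque': array([ 0.02050288, -0.00013576,  0.00422731]), 'opening': 1.0035099416618611} 18.700000000000003
scene {'mtx': array([[362.61557814,   0.        , 321.19078242],
       [  0.        , 362.61557814, 195.91556438],
       [  0.        ,   0.        ,   1.        ]]), 'dist': array([0.016163, 0.      , 0.      , 0.      , 0.      ]), 'position': array([-49.29896373, 628.89616201, 543.01074819]), 'rotation': array([-2.14916804e+00,  1.13212184e-03, -2.26854499e+00])}
top {'mtx': array([[481.43742476,   0.        , 323.54613706],
       [  0.        , 481.43742476, 203.50357572],
       [  0.        ,   0.        ,   1.        ]]), 'dist': array([-0.0499628,  0.       ,  0.       ,  0.       ,  0.       ]), 'position': array([ 374.58822257,  165.12999467, 1075.09791513]), 'rotation': array([-3.00537027, -0.00423777, -1.59046807])}
```

View pics/scene0.png

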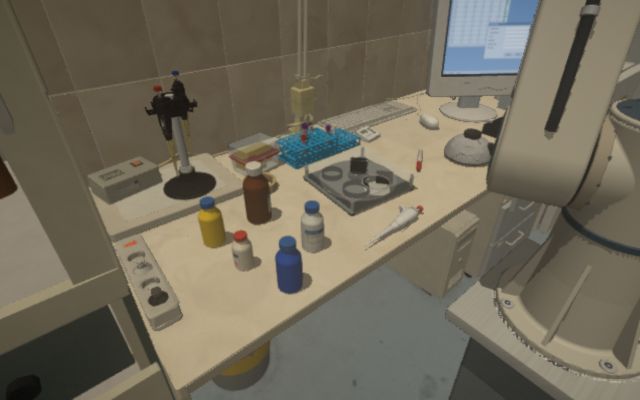

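View pics/top0.png

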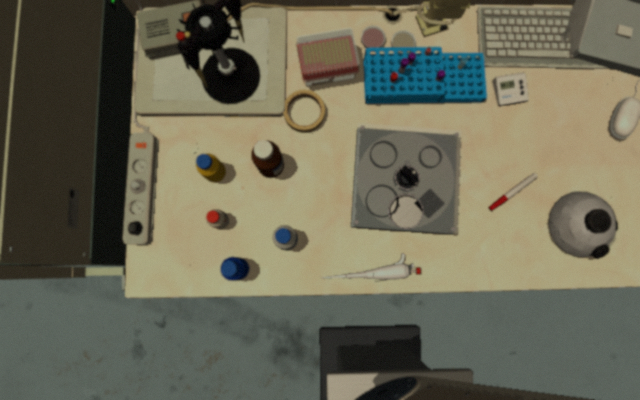

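```bash
cat > h.py <<'E'
import cv2,numpy as np
from rig import r
from scipy.spatial.transform import Rotation as R
def cam(n):
    c=r.get_calibration(n); return c
def ray(n,uv):
    c=cam(n); p=cv2.undistortPoints(np.array(uv,float).reshape(-1,1,2),c['mtx'],c['dist']).reshape(-1,2)
    d=np.c_[p,np.ones(len(p))]@R.from_euler('xyz',c['rotation']).as_matrix().T
    return c['position'],d
def onplane(n,uv,z):
    o,d=ray(n,uv); return o+d*((z-o[2])/d[:,2])[:,None]
def proj(n,P):
    c=cam(n); M=R.from_euler('xyz',c['rotation']).as_matrix(); X=(np.array(P,float).reshape(-1,3)-c['position'])@M
    return cv2.projectPoints(X,np.zeros(3),np.zeros(3),c['mtx'],c['dist'])[0].reshape(-1,2)
E
python3 - <<'E'
from h import *
p=cv2.imread('pics/top0.png')
cv2.imwrite('pics/topz.png',cv2.resize(p[120:245,340:480],None,fx=5,fy=4.8,interpolation=cv2.INTER_CUBIC)[:600])
p=cv2.imread('pics/scene0.png')
cv2.imwrite('pics/scenez.png',cv2.resize(p[135:265,220:420],None,fx=4,fy=4,interpolation=cv2.INTER_CUBIC))
p=cv2.imread('pics/top0.png')
cv2.imwrite('pics/topb.png',cv2.resize(p[130:290,180:320],None,fx=3.7,fy=3.7,interpolation=cv2.INTER_CUBIC))
E
```

```text
(no output)
```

View pics/topz.png

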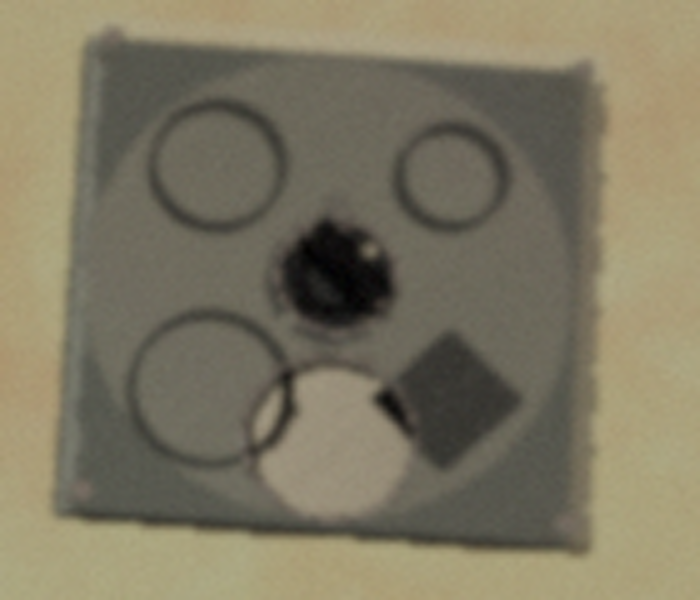

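View pics/scenez.png

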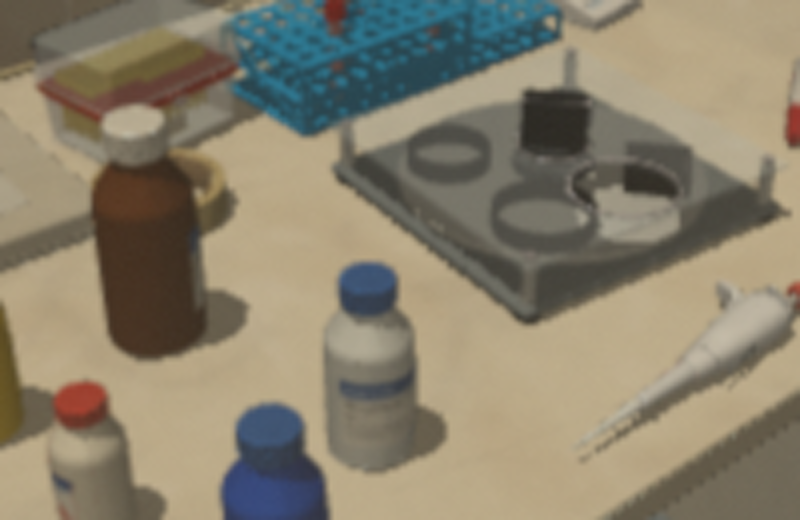

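View pics/topb.png

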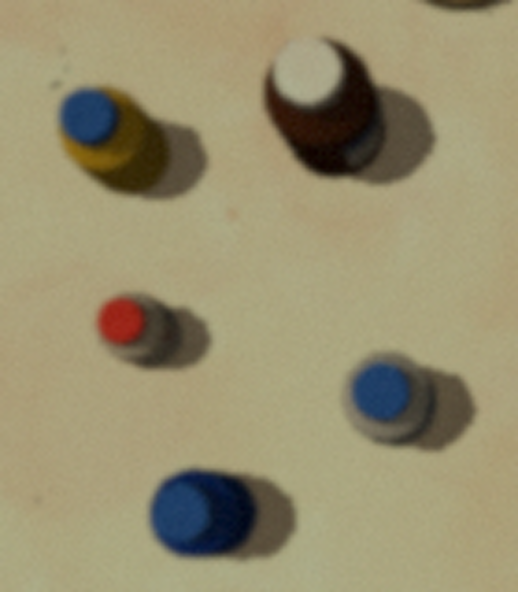

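Run:
```python
from h import *
z=lambda x,y:(340+(x+.5)/5-.5,120+(y+.5)/4.8-.5)
g=lambda x,y,h:onplane('top',[z(x,y)],h)[0]
W=g(333,443,45);print('win',W)
m=g(217,165,38);l=g(212,388,38);s=g(452,177,38)
blk=g(455,399,45)
print('wells m,l,s,blk',m,l,s,blk)
c=(l+s)/2;print('axis',c, (m+blk)/2)
for p in(m,l,s,blk,W):print(np.hypot(*(p-c)[:2]),np.degrees(np.arctan2(*(p-c)[1::-1])))
C=[g(88,38,10),g(592,66,10),g(590,550,10),g(57,515,10)]
print(C,np.mean(C,0))
p=np.load('pics/top0_rgb.npy');d=np.load('pics/top0.npy')
hsv=cv2.cvtColor(p,cv2.COLOR_RGB2HSV)
mb=cv2.inRange(hsv,(100,80,60),(125,255,255))
n,lab,st,ce=cv2.connectedComponentsWithStats(mb)
for i in range(1,n):
    if st[i,4]>40 and 180<ce[i][0]<320: 
        q=onplane('top',[ce[i]],115)[0]; print('blue',ce[i],st[i],q,np.median(d[lab==i]))
p=np.load('pics/scene0_rgb.npy')
hsv=cv2.cvtColor(p,cv2.COLOR_RGB2HSV)
mb=cv2.inRange(hsv,(100,80,60),(125,255,255))
n,lab,st,ce=cv2.connectedComponentsWithStats(mb)
for i in range(1,n):
    if st[i,4]>40 and ce[i][1]>190: print('scene blue',ce[i],st[i],onplane('scene',[ce[i]],108)[0])
```

```text
win [493.97874194 -20.09611846  45.        ]
wells m,l,s,blk [624.5507929   24.42563491  38.        ] [520.94249507  30.4592862   38.        ] [617.13172729 -79.61935185  38.        ] [512.93735188 -74.05263683  45.        ]
axis [569.03711118 -24.58003282  38.        ] [568.74407239 -24.81350096  41.5       ]
74.04947216706252 41.437014217682304
73.09185137506635 131.14770440856424
73.09185137506628 -48.85229559143582
74.79787122943796 -138.59194814807068
75.19218231536125 176.58126856548824
[array([694.33060282,  77.35625574,  10.        ]), array([ 676.91039737, -153.70509025,   10.        ]), array([ 445.86299472, -139.16960783,   10.        ]), array([466.91115495,  97.85513338,  10.        ])] [571.00378747 -29.41582724  10.        ]
blue [203.34246575 160.91780822] [197 155  14  13 146] [598.55920613 402.24312199 115.        ] 980.7915
blue [282.79428571 235.45714286] [276 228  15  16 175] [443.30117599 241.03230643 115.        ] 960.8219
blue [229.10332103 268.35793358] [221 258  17  22 271] [380.04886473 348.0164857  115.        ] 952.6609
scene blue [205.86734694 201.44897959] [200 197  14  11  98] [604.06874644 404.13719658 108.        ]
scene blue [310.87962963 205.7962963 ] [305 201  13  12 108] [446.42893268 242.24409502 108.        ]
scene blue [286.84083425 265.80021954] [276 237  24  56 911] [333.1675321  384.77907036 108.        ]
```

```bash
cat >> h.py <<'E'
def pose():
    s=r.sense(); M=R.from_euler('xyz',s['tcp_rot']).as_matrix(); return np.array(s['eef_pos']),M,s
def plan(tgt,zdir=None):
    """needed: tool-frame shift (cm) with present axes; rotation about tool x (deg) to bring tool z to zdir (deg) or its opposite; tilt residue"""
    p,M,s=pose(); d=M.T@(np.array(tgt)-p)/10
    print('t',s['clock'],'pos',p.round(1),'shift cm tool',d.round(2),'x',M[:,0].round(3),'zdir',np.degrees(np.arctan2(M[1,2],M[0,2])).round(2),'q',np.degrees(s['qpos']).round(1),'op',round(s['opening'],3),'F',s['contact_force'].round(1),'T',s['wrist_torque'].round(2))
    if zdir is not None:
        a=np.degrees(np.arctan2(M[1,2],M[0,2])); 
        e=(zdir-a+180)%360-180; print('ccw-world turn',e,'=> tool x rot',-e, 'or',-((e+360)%360-180))
    # levelling rotation vector in tool frame
    v=np.cross(M[:,0],[0,0,-1]); print('level rotvec deg tool',np.degrees(M.T@v).round(2))
E
python3 -c "
from h import *
plan([569,-24.6,200],131.4)"
```

```text
t 0.1 pos [ 241.4 -576.1  230.6] shift cm tool [  3.11  51.53 -38.2 ] x [-0.     0.001 -1.   ] zdir -67.27 q [-67.4  20.3  93.6  -0.   66.2  -0.1] op 0.996 F [-0.3  0.3 -0.2] T [-0.   -0.    0.03]
ccw-world turn -161.3336774373231 => tool x rot 161.3336774373231 or -18.666322562676896
level rotvec deg tool [-0.   -0.07  0.  ]
```

Call:
jog_arm([
  [-6.2,0,0,0,0,0,1],
  [-6.2,0,0,0,0,0,1],
  [-6.27,0,0,0,0,0,1],
  [0,0,0,0.2,4.36,-1.41,1],
  [0,0,0,0.2,4.36,-1.41,1],
  [0,0,0,0.2,4.36,-1.41,1],
  [0,0,0,0.2,4.36,-1.41,1],
  [0,0,0,0.2,4.36,-1.41,1],
  [0,0,0,0.2,4.36,-1.41,1],
  [0,0,0,0.2,4.36,-1.41,0.6],
  [0,0,0,0.2,4.36,-1.41,0.6],
  [0,0,0,0.2,4.36,-1.41,0.6],
  [0,0,0,0.2,4.36,-1.41,0.6],
  [0,0,0,0.2,4.36,-1.41,0.6],
  [0,0,0,0.2,4.36,-1.41,0.6],
  [0,0,0,0.2,4.36,-1.41,0.6],
  [0,0,0,0.2,4.36,-1.41,0.6],
  [0,0,0,0,0,0,0.6],
], force=40)

```text
clock: 1.9
eef_pos: [571.0, -20.4, 202.8]
tcp_rot: [1.811, 1.569, 0.966]
contact_force: [-0.6, 0.1, -0.2]
opening: 0.6
```

```bash
python3 -c "
from h import *
plan([569,-24.6,60],-48.6)
p,d=r.grab_frame('scene'); cv2.imwrite('pics/s1.png',cv2.resize(p[80:230,240:440,::-1],None,fx=4,fy=4))"
```

```text
t 1.9 pos [571.  -20.4 202.8] shift cm tool [14.28 -0.45  0.19] x [ 0.001  0.001 -1.   ] zdir -48.38 q [-2.200e+00  1.710e+01  1.019e+02  1.000e-01  6.090e+01  4.610e+01] op 0.6 F [-0.6  0.1 -0.2] T [-0.04  0.02  0.03]
ccw-world turn -0.21981591200582784 => tool x rot 0.21981591200582784 or -179.78018408799414
level rotvec deg tool [ 0.   -0.02 -0.09]
```

View pics/s1.png

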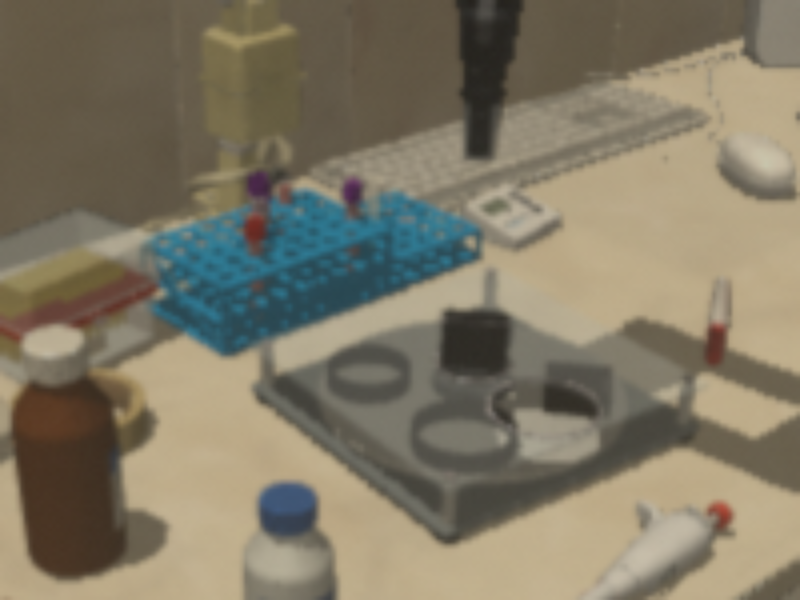

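Call:
jog_arm([
  [0.2,0,0,3.5,-0.15,0.06,0.6],
  [0,0,0,3.5,-0.15,0.06,0.6],
  [0,0,0,3.5,-0.15,0.07,0.6],
  [0,0,0,2.5,0,0,0.6],
  [0,0,0,1.2,0,0,0.4],
  [0,0,0,0,0,0,0.3],
  [0,0,0,0,0,0,0],
  [0,0,0,0,0,0,0],
  [0,0,0,0,0,0,0],
  [0,0,0,0,0,0,0],
  [0,0,0,0,0,0,0],
  [0,0,0,0,0,0,0],
], force=40)

```text
clock: 3.15
eef_pos: [566.0, -28.8, 62.2]
tcp_rot: [-2.808, 1.57, 2.624]
contact_force: [-3.8, 4.4, -1.0]
opening: 0.13
```

```bash
python3 -c "
from h import *
plan([569,-24.6,60],-48.6)
p,d=r.grab_frame('scene'); cv2.imwrite('pics/s2.png',cv2.resize(p[80:230,240:440,::-1],None,fx=4,fy=4))"
```

```text
t 3.15 pos [566.  -28.8  62.2] shift cm tool [ 0.22  0.5  -0.12] x [-0.001  0.    -1.   ] zdir -48.79 q [ -3.1  27.5 108.    0.   44.6  45.7] op 0.13 F [-3.8  4.4 -1. ] T [0.49 0.6  0.11]
ccw-world turn 0.1936133293423552 => tool x rot -0.1936133293423552 or 179.80638667065762
level rotvec deg tool [-0.   -0.05  0.02]
```

View pics/s2.png

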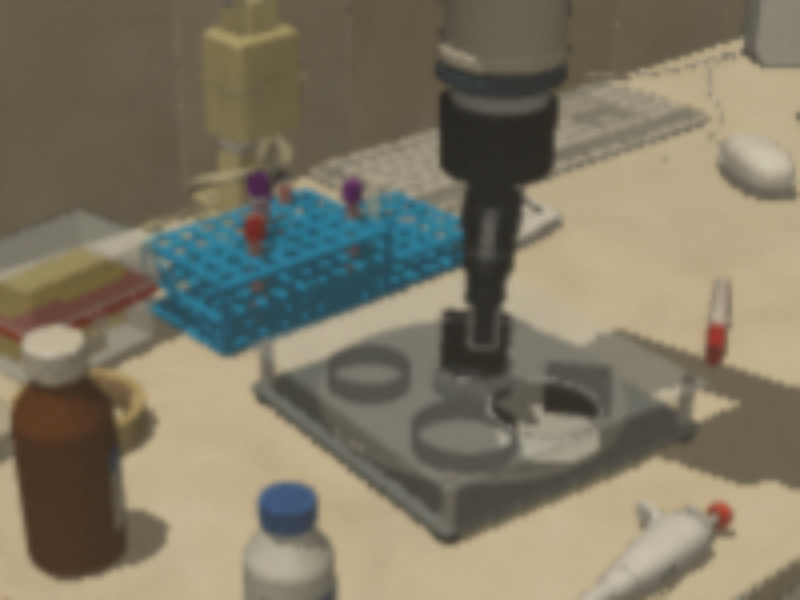

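Call:
jog_arm([
  [0,0,0,0,0,0,0.3],
  [0,0,0,0,0,0,0.3],
  [0,0,0,0.1,0.45,-0.15,0.3],
  [0,0,0,0,0,0,0.3],
  [0,0,0,0,0,0,0],
  [0,0,0,0,0,0,0],
  [0,0,0,0,0,0,0],
  [0,0,0,0,0,0,0],
], force=60)

```text
clock: 4.0
eef_pos: [569.6, -25.1, 60.5]
tcp_rot: [0.777, 1.57, -0.075]
contact_force: [1.1, -0.8, 3.3]
opening: 0.126
```

```bash
python3 -c "
from h import *
plan([569,-24.6,60],-48.6)"
```

```text
t 4.0 pos [569.6 -25.1  60.5] shift cm tool [ 0.05 -0.01 -0.07] x [ 0.001 -0.    -1.   ] zdir -48.8 q [ -2.7  27.8 107.7  -0.   44.5  46.1] op 0.126 F [ 1.1 -0.8  3.3] T [-0.12 -0.16 -0.  ]
ccw-world turn 0.1991878044119062 => tool x rot -0.1991878044119062 or 179.8008121955881
level rotvec deg tool [-0.    0.04 -0.04]
```

Call:
jog_arm([
  [0,0,0,0.4,0,0,0],
  [0,0,0,0.45,0,0,0],
  [0,0,0,0,0,0,0],
  [0,0,0,0,0,0,0],
], force=60)

```text
clock: 4.4
eef_pos: [570.2, -25.0, 56.2]
tcp_rot: [0.863, 1.569, 0.011]
contact_force: [-14.5, 0.2, 52.6]
opening: 0.128
```

Call:
jog_arm([
  [0,0,0,-0.25,0,0,0],
  [-4,0,0,0,0,0,0],
  [-6,0,0,0,0,0,0],
  [0,0,0,0,0,0,0],
], force=60)

```text
clock: 4.8
eef_pos: [570.1, -25.1, 56.4]
tcp_rot: [0.61, 1.569, -0.064]
contact_force: [-3.8, -0.4, 24.2]
opening: 0.125
```

```bash
python3 -c "
from h import *
plan([569,-24.6,60],-48.6)
p,d=r.grab_frame('scene'); cv2.imwrite('pics/s3.png',cv2.resize(p[80:230,240:440,::-1],None,fx=4,fy=4))"
```

```text
t 4.8 pos [570.1 -25.1  56.4] shift cm tool [-0.36 -0.03 -0.11] x [ 0.002 -0.    -1.   ] zdir -38.6 q [ -2.7  28.2 107.8  -0.   44.   35.9] op 0.125 F [-3.8 -0.4 24.2] T [0.06 0.79 0.03]
ccw-world turn -10.00427909602638 => tool x rot 10.00427909602638 or -169.99572090397362
level rotvec deg tool [ 0.    0.1  -0.07]
```

View pics/s3.png

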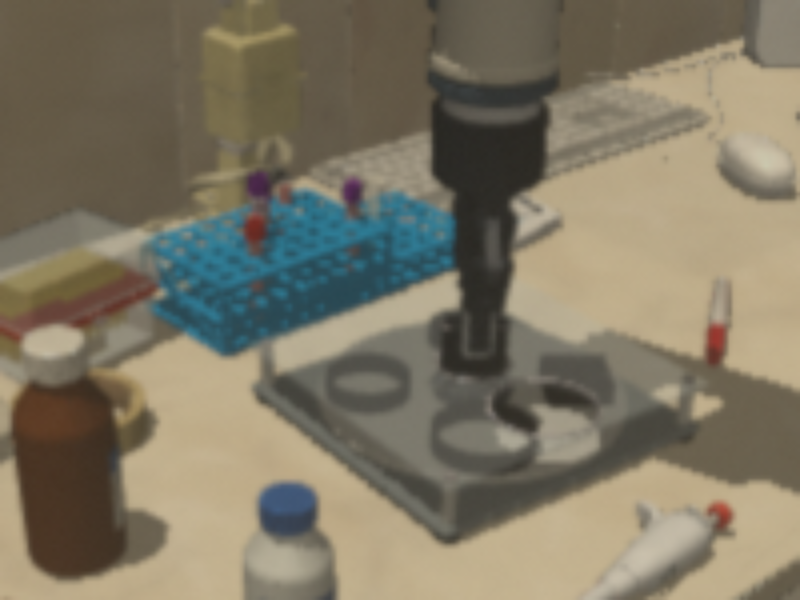

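Call:
jog_arm([
  [-7,0,0,0,0,0,0],
  [-7,0,0,0,0,0,0],
  [-7,0,0,0,0,0,0],
  [-7,0,0,0,0,0,0],
  [-7,0,0,0,0,0,0],
  [-7,0,0,0,0,0,0],
  [-7,0,0,0,0,0,0],
  [-7,0,0,0,0,0,0],
  [-7,0,0,0,0,0,0],
  [-7,0,0,0,0,0,0],
  [-7,0,0,0,0,0,0],
  [-7,0,0,0,0,0,0],
  [-7,0,0,0,0,0,0],
  [-7,0,0,0,0,0,0],
  [-7,0,0,0,0,0,0],
  [-7,0,0,0,0,0,0],
  [0,0,0,0,0,0,0],
], force=60)

```text
clock: 6.55
eef_pos: [571.6, -24.6, 56.4]
tcp_rot: [-1.195, 1.566, 0.086]
contact_force: [2.4, 2.6, 17.7]
opening: 0.129
```

```bash
python3 -c "
from h import *
plan([569,-24.6,60],86.6)
p,d=r.grab_frame('scene'); cv2.imwrite('pics/s4.png',cv2.resize(p[80:230,240:440,::-1],None,fx=4,fy=4))"
```

```text
t 6.55 pos [571.6 -24.6  56.4] shift cm tool [-0.36  0.24 -0.07] x [ 0.005  0.    -1.   ] zdir 73.44 q [-2.600e+00  2.820e+01  1.077e+02  1.000e-01  4.380e+01 -7.610e+01] op 0.129 F [ 2.4  2.6 17.7] T [ 0.48  0.2  -0.04]
ccw-world turn 13.164452607470764 => tool x rot -13.164452607470764 or 166.83554739252924
level rotvec deg tool [0.   0.1  0.26]
```

View pics/s4.png

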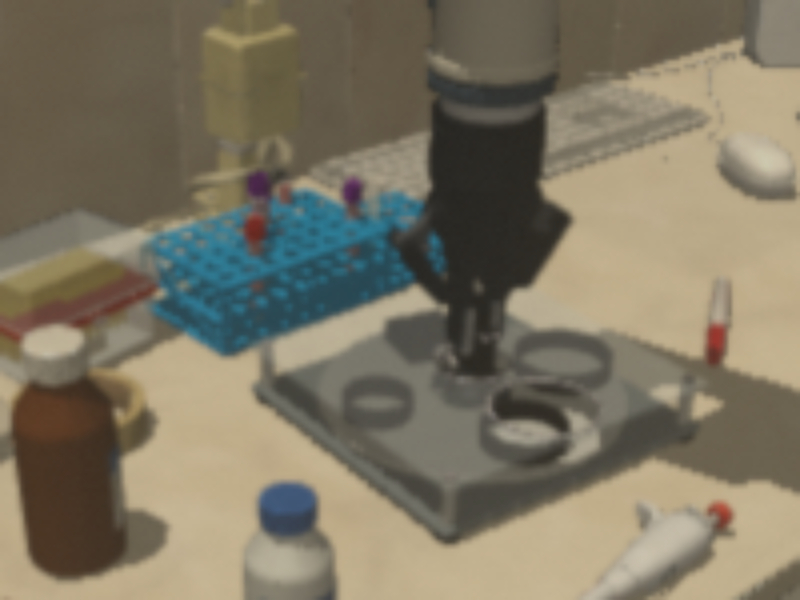

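Call:
jog_arm([
  [0,0,0,0,0,0,0.18],
  [0,0,0,0,0,0,0.18],
  [0,0,0,0,0,0,0.18],
  [0,0,0,0,0,0,0.18],
])

```text
clock: 7.0
eef_pos: [568.6, -25.0, 53.8]
tcp_rot: [1.821, 1.57, 3.099]
contact_force: [0.2, 0.9, 0.1]
opening: 0.182
```

```bash
python3 -c "
from h import *
plan([569,-24.6,60],86.6)"
```

```text
t 7.0 pos [568.6 -25.   53.8] shift cm tool [-0.62 -0.03  0.05] x [-0.001  0.    -1.   ] zdir 73.2 q [ -2.7  28.4 107.9  -0.   43.8 -75.9] op 0.182 F [0.2 0.9 0.1] T [ 0.03 -0.02 -0.01]
ccw-world turn 13.397995369251987 => tool x rot -13.397995369251987 or 166.602004630748
level rotvec deg tool [-0.   -0.02 -0.06]
```

Call:
jog_arm([
  [-3,0,0,0,0,0,0.18],
  [-3,0,0,0,0,0,0.18],
  [-3,0,0,0,0,0,0.18],
  [-2,0,0,0,0,0,0.18],
  [0,0,0,0,0,0,0.18],
])

```text
clock: 7.5
eef_pos: [569.3, -24.5, 54.2]
tcp_rot: [-0.371, 1.57, 1.099]
contact_force: [1.9, 2.4, 1.5]
opening: 0.18
```

```bash
python3 -c "
from h import *
plan([569,-24.6,60],86.6)
p,d=r.grab_frame('scene'); cv2.imwrite('pics/s5.png',cv2.resize(p[130:230,300:420,::-1],None,fx=6,fy=6))"
```

```text
t 7.5 pos [569.3 -24.5  54.2] shift cm tool [-0.58  0.03 -0.01] x [ 0.     0.001 -1.   ] zdir 84.24 q [-2.600e+00  2.830e+01  1.078e+02  1.000e-01  4.380e+01 -8.690e+01] op 0.18 F [1.9 2.4 1.5] T [ 0.31 -0.07 -0.03]
ccw-world turn 2.3613538305834254 => tool x rot -2.3613538305834254 or 177.63864616941657
level rotvec deg tool [-0.    0.04  0.01]
```

View pics/s5.png

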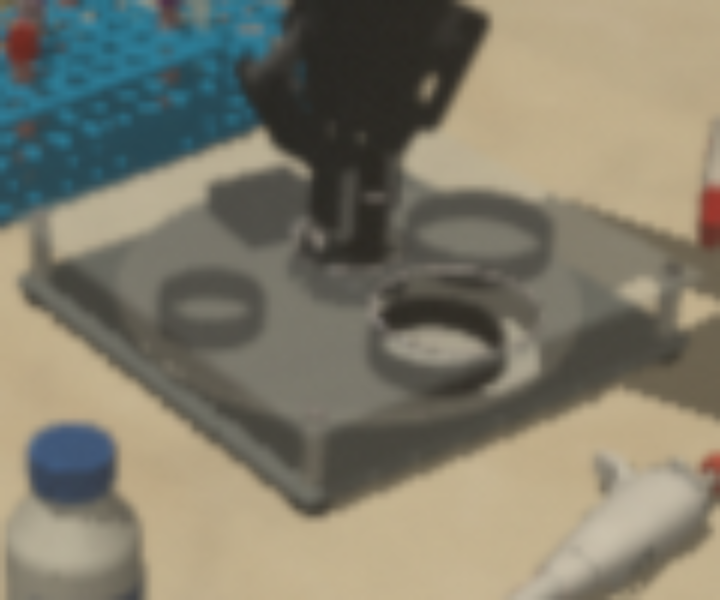

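Call:
jog_arm([
  [-2,0,0,0,0,0,0.18],
  [-2,0,0,0,0,0,0.18],
  [-2,0,0,0,0,0,0.18],
  [0,0,0,0,0,0,0.18],
])

```text
clock: 7.95
eef_pos: [568.7, -25.1, 54.0]
tcp_rot: [1.742, 1.57, -2.967]
contact_force: [-0.1, -0.3, 0.4]
opening: 0.175
```

```bash
python3 -c "
from h import *
plan([569,-24.6,60],86.6)
p,d=r.grab_frame('scene'); cv2.imwrite('pics/s6.png',cv2.resize(p[130:230,300:420,::-1],None,fx=6,fy=6))"
```

```text
t 7.95 pos [568.7 -25.1  54. ] shift cm tool [-0.6  -0.03  0.05] x [-0.001 -0.    -1.   ] zdir 90.2 q [ -2.7  28.3 107.9  -0.   43.8 -92.9] op 0.175 F [-0.1 -0.3  0.4] T [ 0.01 -0.03 -0.01]
ccw-world turn -3.5969069390704362 => tool x rot 3.5969069390704362 or -176.40309306092956
level rotvec deg tool [-0.   -0.01 -0.04]
```

View pics/s6.png

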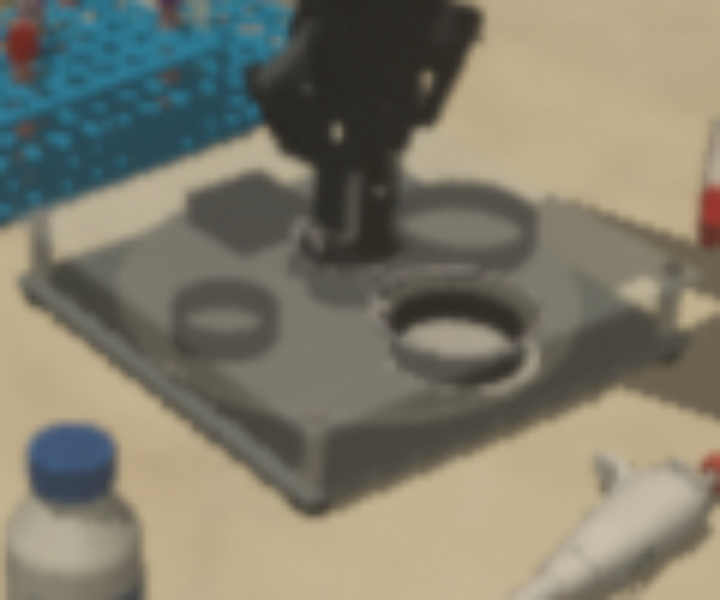

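Call:
jog_arm([
  [-2,0,0,0,0,0,0.18],
  [-1.5,0,0,0,0,0,0.18],
  [0,0,0,0,0,0,0.18],
])

```text
clock: 8.3
eef_pos: [569.0, -24.8, 54.1]
tcp_rot: [0.418, 1.57, 2.053]
contact_force: [0.4, 2.4, -2.1]
opening: 0.18
```

```bash
python3 -c "
from h import *
plan([569,-24.6,60],86.6)
p,d=r.grab_frame('scene'); cv2.imwrite('pics/s7.png',cv2.resize(p[130:230,300:420,::-1],None,fx=6,fy=6))"
```

```text
t 8.3 pos [569.  -24.8  54.1] shift cm tool [-0.59  0.    0.02] x [-0.  0. -1.] zdir 93.68 q [ -2.7  28.3 107.9   0.   43.8 -96.4] op 0.18 F [ 0.4  2.4 -2.1] T [ 0.44 -0.25 -0.01]
ccw-world turn -7.083981936110405 => tool x rot 7.083981936110405 or -172.91601806388962
level rotvec deg tool [-0.    0.02 -0.01]
```

View pics/s7.png

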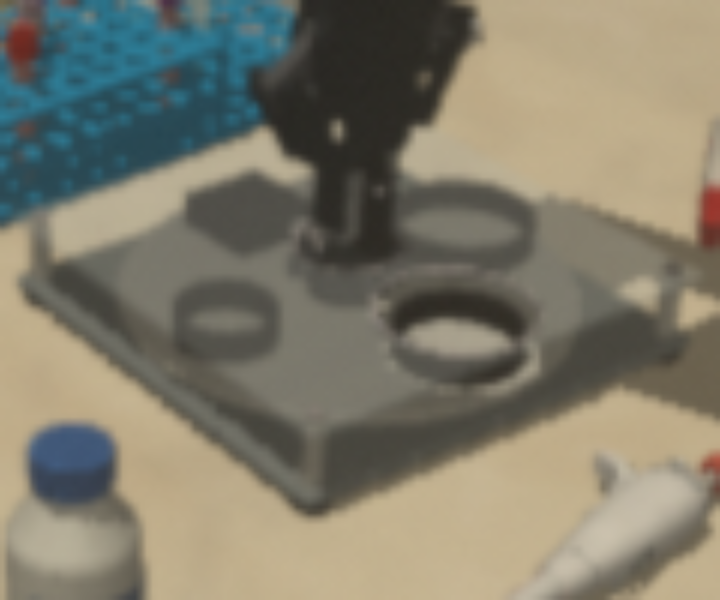

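Call:
jog_arm([
  [-2,0,0,0,0,0,0.18],
  [-1.5,0,0,0,0,0,0.18],
  [0,0,0,0,0,0,0.18],
])

```text
clock: 8.65
eef_pos: [569.3, -24.6, 54.2]
tcp_rot: [-0.6, 1.57, 1.095]
contact_force: [1.5, 4.4, -4.0]
opening: 0.18
```

```bash
python3 -c "
from h import *
plan([569,-24.6,60],86.6)
p,d=r.grab_frame('scene'); cv2.imwrite('pics/s8.png',cv2.resize(p[130:230,300:420,::-1],None,fx=6,fy=6))"
```

```text
t 8.65 pos [569.3 -24.6  54.2] shift cm tool [-0.58  0.03 -0.  ] x [ 0.     0.001 -1.   ] zdir 97.16 q [-2.600e+00  2.830e+01  1.078e+02  1.000e-01  4.380e+01 -9.980e+01] op 0.18 F [ 1.5  4.4 -4. ] T [ 0.73 -0.4  -0.17]
ccw-world turn -10.560405947094068 => tool x rot 10.560405947094068 or -169.43959405290593
level rotvec deg tool [-0.    0.03  0.02]
```

View pics/s8.png

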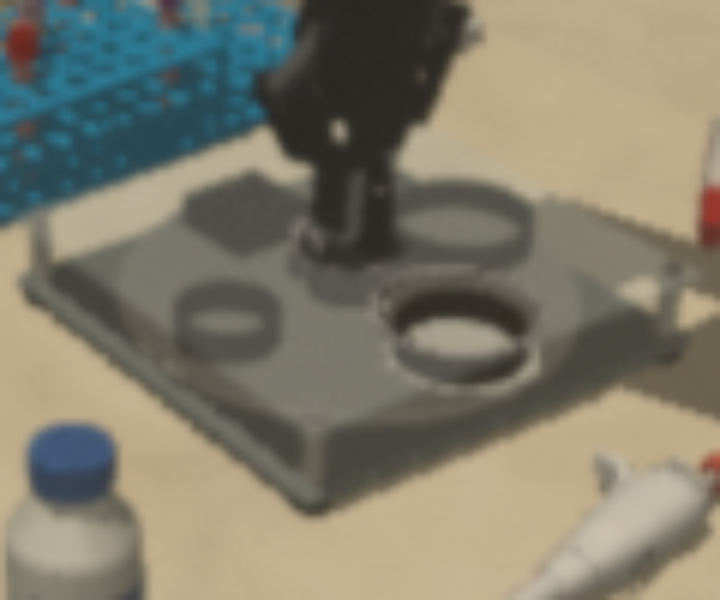

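Call:
jog_arm([
  [3,0,0,0,0,0,0.3],
  [0,0,0,0,0,0,0.5],
  [0,0,0,-1,0,0,0.6],
  [0,0,0,-4,0,0,0.6],
  [0,0,0,-4,0,0,0.8],
  [0,0,0,-4,0,0,1],
  [0,0,0,-4,0,0,1],
  [0,0,0,0,0,0,1],
  [0,0,0,0,0,0,1],
])

```text
clock: 9.6
eef_pos: [569.6, -25.2, 226.0]
tcp_rot: [-1.755, 1.568, -0.11]
contact_force: [-0.3, -0.3, -1.1]
opening: 1.001
```

```bash
python3 -c "
from h import *
plan([444,241,225],28.5)
p,d=r.grab_frame('scene'); cv2.imwrite('pics/s9.png',cv2.resize(p[130:230,300:420,::-1],None,fx=6,fy=6))"
```

```text
t 9.6 pos [569.6 -25.2 226. ] shift cm tool [ 0.05 10.56 27.47] x [ 0.003 -0.    -1.   ] zdir 94.24 q [ -2.7  15.6 100.9  -0.   63.4 -96.9] op 1.001 F [-0.3 -0.3 -1.1] T [-0.02 -0.02 -0.03]
ccw-world turn -65.73612828810408 => tool x rot 65.73612828810408 or -114.26387171189594
level rotvec deg tool [ 0.   -0.03  0.16]
```

View pics/s9.png

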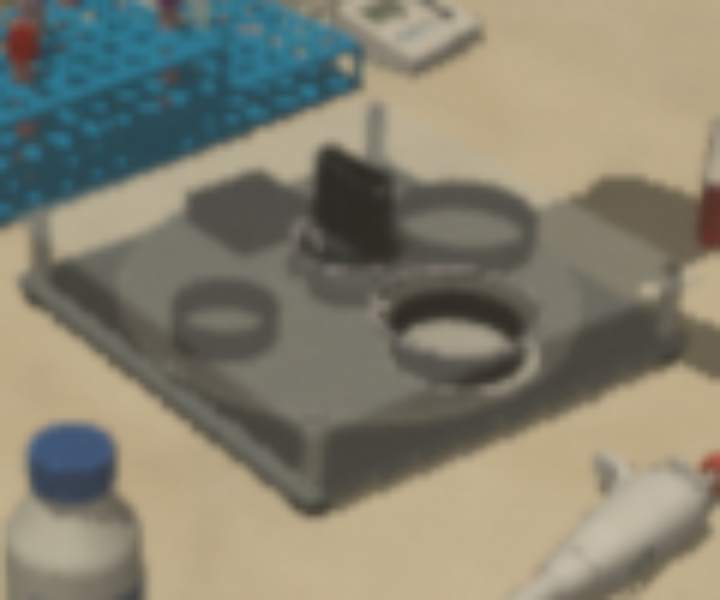

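Call:
jog_arm([
  [7.64,0,0,0,0,0,1],
  [0,0,0,0,2.02,3.69,1],
  [0,0,0,0,2.02,3.69,1],
  [0,0,0,0,2.02,3.69,1],
  [0,0,0,0,2.02,3.69,1],
  [0,0,0,0,2.02,3.69,1],
  [0,0,0,0,2.02,3.69,1],
  [0,0,0,0,2.02,3.69,1],
  [0,0,0,0,0,0,1],
  [0,0,0,0,0,0,1],
  [0,0,0,0,0,0,1],
])

```text
clock: 10.75
eef_pos: [443.2, 240.4, 223.5]
tcp_rot: [2.354, 1.569, -2.419]
contact_force: [-0.6, 0.3, 0.7]
opening: 1.0
```

```bash
python3 -c "
from h import *
plan([444,241,50],86.6)
p,d=r.grab_frame('scene'); cv2.imwrite('pics/s10.png',p[:,:,::-1])
p,d=r.grab_frame('top'); cv2.imwrite('pics/t10.png',cv2.resize(p[120:245,340:480,::-1],None,fx=5,fy=4.8,interpolation=cv2.INTER_CUBIC));np.save('pics/t10d.npy',d)
k=proj('top',[[569,-24.6,89]])[0].astype(int);print(k, d[k[1]-5:k[1]+6,k[0]-6:k[0]+7].astype(int))
"
```

```text
t 10.75 pos [443.2 240.4 223.5] shift cm tool [17.34 -0.09  0.09] x [-0.001 -0.001 -1.   ] zdir 86.56 q [ 28.3  10.  108.5  -0.   61.6 -58.2] op 1.0 F [-0.6  0.3  0.7] T [ 0.04 -0.02  0.02]
ccw-world turn 0.03628955770301445 => tool x rot -0.03628955770301445 or 179.96371044229699
level rotvec deg tool [-0.   -0.07 -0.07]
[410 173] [[1057 1073 1031 1021 1008 1005 1005 1005 1006 1006 1048 1050 1052]
 [1058 1075 1033 1017 1009 1008 1003 1007 1009 1009 1060 1052 1045]
 [1055 1043 1032 1024 1006 1006 1006 1004 1008 1008 1058 1058 1052]
 [1058 1041 1030 1019 1010 1010 1006 1006 1006 1008 1059 1060 1054]
 [1068 1042 1031 1017 1009 1007 1006 1006 1006 1004 1056 1058 1058]
 [1049 1044 1030 1018 1007 1004 1005 1003 1003 1006 1058 1061 1056]
 [1049 1044 1026 1018 1008 1004 1006 1003 1008 1005 1059 1061 1059]
 [1050 1040 1025 1013 1005 1004 1004 1003 1006 1007 1054 1056 1058]
 [1047 1041 1027 1013 1006 1007 1006 1006 1004 1003 1058 1058 1057]
 [1050 1042 1026 1015 1006 1008 1006 1000 1005 1006 1065 1074 1072]
 [1045 1038 1028 1014 1005 1004 1006 1004 1005 1005 1065 1070 1070]]
```

View pics/s10.png

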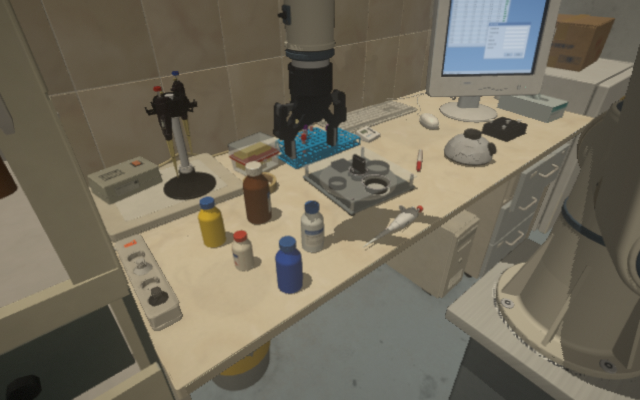

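View pics/t10.png

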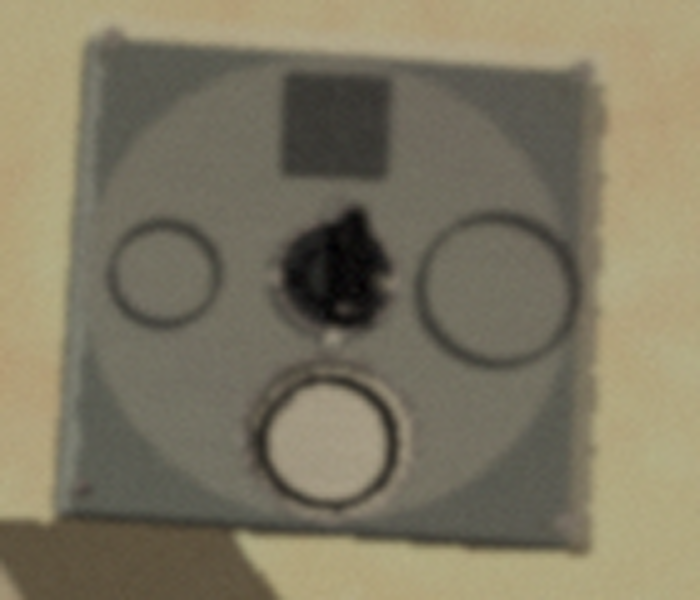

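```bash
python3 -c "
from h import *
for f in('pics/top0.npy','pics/t10d.npy'):
    d=np.load(f)
    # world z map near knob
    c=cam('top');M=R.from_euler('xyz',c['rotation']).as_matrix()
    v,u=np.mgrid[160:192,393:425];o,dr=ray('top',np.c_[u.ravel(),v.ravel()])
    P=o+dr*d[160:192,393:425].reshape(-1,1)
    k=P[:,2]>68; print(f,k.sum(),np.median(P[k],0),np.percentile(P[k,2],[50,75,95]))
z=lambda x,y:(340+(x+.5)/5-.5,120+(y+.5)/4.8-.5)
g=lambda x,y,h:onplane('top',[z(x,y)],h)[0]
print('well',g(328,442,38),'s',g(165,273,38),'l',g(498,290,38))
p,d=r.grab_frame('scene')
hsv=cv2.cvtColor(p,cv2.COLOR_RGB2HSV)
"
```

```text
pics/top0.npy 167 [568.58363326 -24.44239671  82.46023799] [82.46023799 84.6175727  88.15898804]
pics/t10d.npy 162 [568.35368004 -23.74011652  86.78570744] [86.78570744 88.23982202 90.4206485 ]
well [495.2883164  -19.19269652  38.        ] s [574.40256456  49.1740634   38.        ] l [563.86508671 -97.23960913  38.        ]
```

Call:
jog_arm([
  [0,0,0,4,0,0,1],
  [0,0,0,4,0,0,1],
  [0,0,0,4,0,0,1],
  [0,0,0,3.3,0,0,1],
  [0,0,0,2,0,0,1],
  [0,0,0,0,0,0,0.8],
  [0,0,0,0,0,0,0.7],
  [0,0,0,0,0,0,0.65],
], force=40)

```text
clock: 11.7
eef_pos: [444.5, 241.5, 52.6]
tcp_rot: [-1.017, 1.569, 0.493]
contact_force: [0.2, 1.6, 0.5]
opening: 0.649
```

```bash
python3 -c "
from h import *
plan([444,241,50],86.6)
p,d=r.grab_frame('scene'); cv2.imwrite('pics/s11.png',cv2.resize(p[130:280,220:420,::-1],None,fx=4,fy=4))"
```

```text
t 11.7 pos [444.5 241.5  52.6] shift cm tool [ 0.26  0.05 -0.05] x [ 0.002  0.001 -1.   ] zdir 86.53 q [ 28.3  24.2 115.9  -0.   39.8 -58.2] op 0.649 F [0.2 1.6 0.5] T [ 0.02 -0.02 -0.02]
ccw-world turn 0.07352765659783245 => tool x rot -0.07352765659783245 or 179.92647234340217
level rotvec deg tool [0.   0.06 0.1 ]
```

View pics/s11.png

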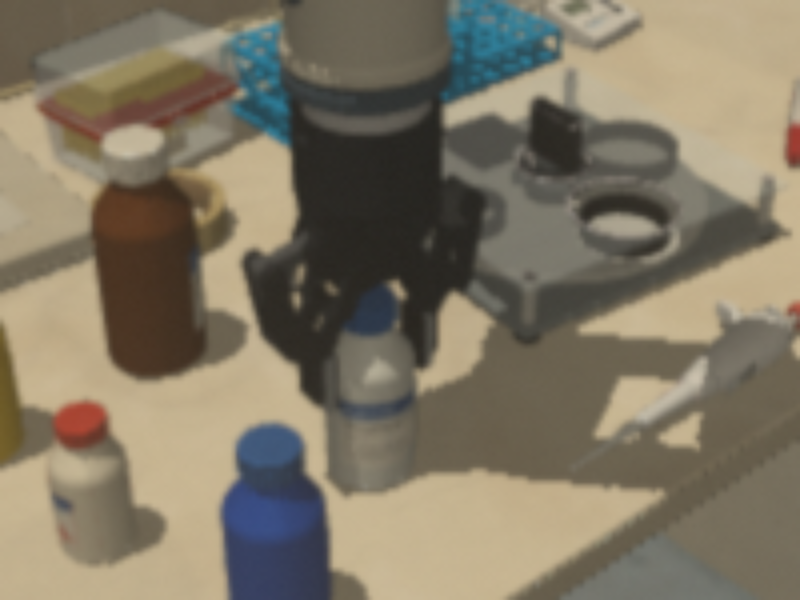

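Call:
jog_arm([
  [0,0,0,0,0,0,0.6],
  [0,0,0,0,0,0,0.5],
  [0,0,0,0,0,0,0.4],
  [0,0,0,0,0,0,0.3],
  [0,0,0,0,0,0,0.3],
  [0,0,0,0,0,0,0.3],
], force=40)

```text
clock: 12.35
eef_pos: [444.5, 242.1, 52.7]
tcp_rot: [-0.987, 1.568, 0.524]
contact_force: [-0.2, 1.0, 8.3]
opening: 0.58
```

```bash
python3 -c "
from h import *
plan([444,241,50],86.6)"
```

```text
t 12.35 pos [444.5 242.1  52.7] shift cm tool [ 0.27  0.05 -0.11] x [ 0.003  0.001 -1.   ] zdir 86.57 q [ 28.4  24.2 115.9   0.   39.7 -58.2] op 0.58 F [-0.2  1.   8.3] T [-0.04  0.1  -0.07]
ccw-world turn 0.026170922577023248 => tool x rot -0.026170922577023248 or 179.97382907742298
level rotvec deg tool [-0.    0.09  0.14]
```

Call:
jog_arm([
  [0,0,0,-1,0,0,0.3],
  [0,0,0,-2,0,0,0.3],
  [0,0,0,-3,0,0,0.3],
  [0,0,0,-3,0,0,0.3],
  [0,0,0,-2,0,0,0.3],
  [0,0,0,0,-0.4,-1.6,0.3],
  [0,0,0,0,-0.825,-3.225,0.3],
  [0,0,0,0,-0.825,-3.225,0.3],
  [0,0,0,0,-0.825,-3.225,0.3],
  [0,0,0,0,-0.825,-3.225,0.3],
  [0,0,0,0,-0.825,-3.225,0.3],
  [0,0,0,0,-0.825,-3.225,0.3],
  [0,0,0,0,-0.825,-3.225,0.3],
  [0,0,0,0,-0.425,-1.625,0.3],
  [0,0,0,0,0,0,0.3],
  [0,0,0,0,0,0,0.3],
  [0,0,0,0,0,0,0.3],
], force=40)

```text
clock: 14.05
eef_pos: [493.5, -19.4, 161.5]
tcp_rot: [0.661, 1.571, 2.173]
contact_force: [-0.6, 0.5, -2.1]
opening: 0.571
```

```bash
python3 -c "
from h import *
plan([495,-19.5,75],86.6)
p,d=r.grab_frame('scene'); cv2.imwrite('pics/s12.png',cv2.resize(p[80:230,280:480,::-1],None,fx=4,fy=4,interpolation=cv2.INTER_CUBIC))
p,d=r.grab_frame('top'); cv2.imwrite('pics/t12.png',cv2.resize(p[120:270,320:480,::-1],None,fx=4,fy=4,interpolation=cv2.INTER_CUBIC))"
```

```text
t 14.05 pos [493.5 -19.4 161.5] shift cm tool [ 8.65 -0.15 -0.  ] x [-0.  0. -1.] zdir 86.59 q [ -2.4  13.5 113.2   0.   53.3 -89. ] op 0.571 F [-0.6  0.5 -2.1] T [-0.04  0.01 -0.01]
ccw-world turn 0.007559620817232826 => tool x rot -0.007559620817232826 or 179.99244037918277
level rotvec deg tool [ 0.    0.01 -0.01]
```

View pics/s12.png

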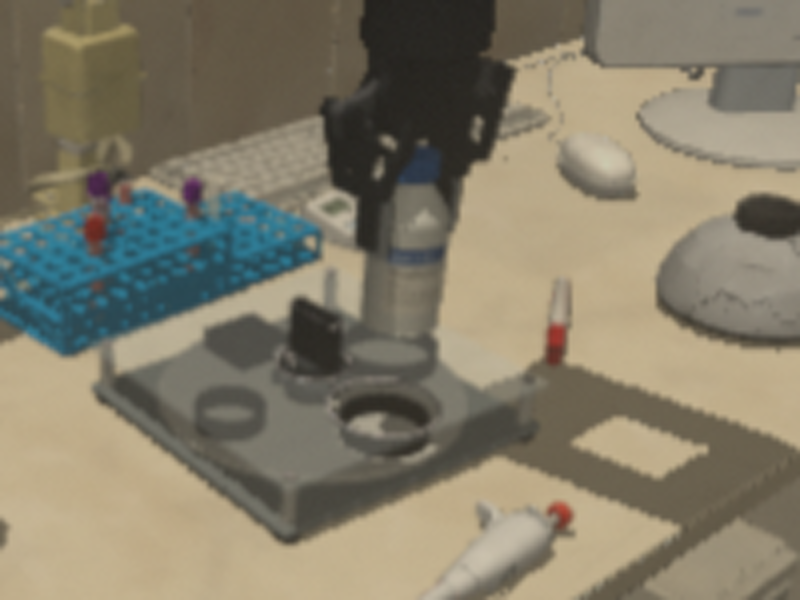

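View pics/t12.png

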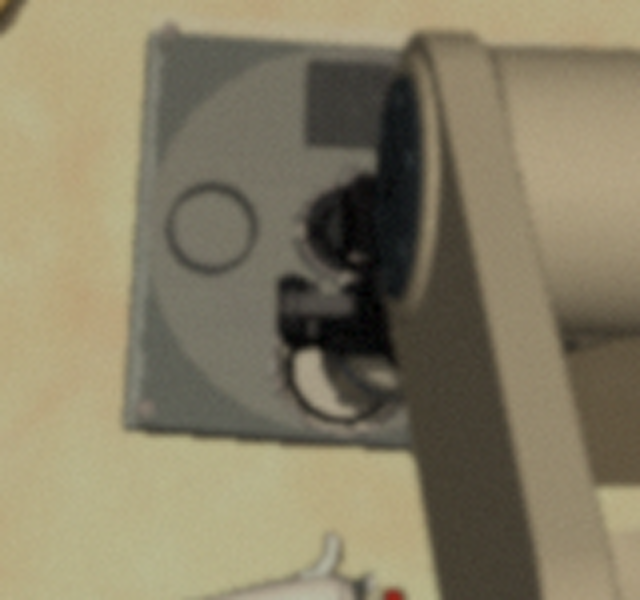

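```bash
python3 -c "
from h import *
Z=lambda P:((proj('scene',P)+.5-[280,80])*4-.5)
t=np.linspace(0,2*np.pi,200)
circ=lambda x,y,z,rad:np.c_[x+rad*np.cos(t),y+rad*np.sin(t),z+0*t]
im=cv2.imread('pics/s12.png')
def dr(P,c): cv2.polylines(im,[np.round(Z(P)).astype(int)],True,c,1)
dr(circ(495.3,-19.2,38,28),(0,0,255)); dr(circ(494,-20.1,45,36),(0,255,255)); dr(circ(495.3,-19.2,22,28),(0,0,255))
for h,c in((0,(0,255,0)),(60,(0,255,0)),):dr(circ(494.5,-19.4,161.5-52.7+h,25),c)
dr(circ(494.5,-19.4,161.5-52.7+115,15.5),(0,255,0))
cv2.imwrite('pics/s12o.png',im)
"
```

```text
(no output)
```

View pics/s12o.png

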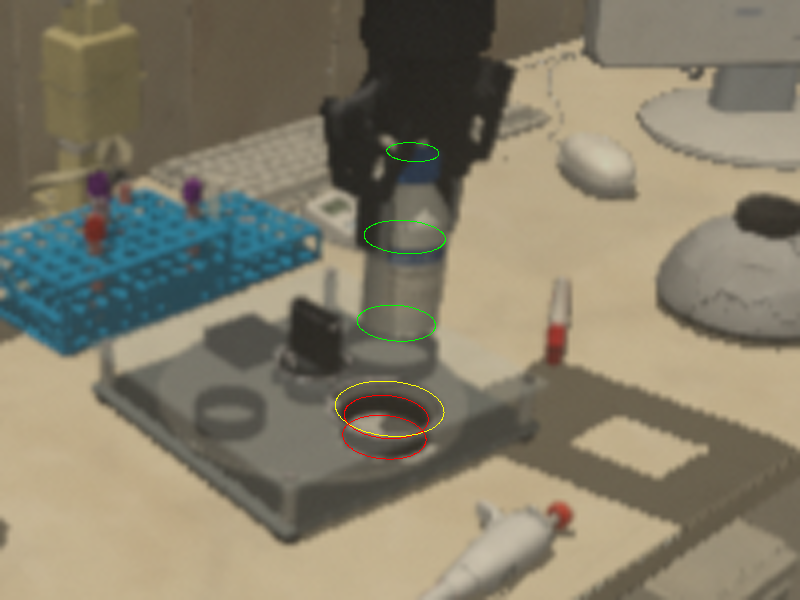

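Call:
jog_arm([
  [0,0,0,1.5,0,0,0.3],
  [0,0,0,2,0,0,0.3],
  [0,0,0,1.6,0,0,0.3],
  [0,0,0,0.7,0,0,0.3],
  [0,0,0,0,0,0,0.3],
  [0,0,0,0,0,0,0.3],
], force=40)

```text
clock: 14.75
eef_pos: [494.2, -19.9, 103.7]
tcp_rot: [-1.483, 1.57, 0.029]
contact_force: [-0.3, -0.9, -2.1]
opening: 0.573
```

```bash
python3 -c "
from h import *
plan([495,-19.5,75],86.6)
p,d=r.grab_frame('scene'); im=cv2.resize(p[120:210,325:435,::-1],None,fx=6.5,fy=6.5,interpolation=cv2.INTER_CUBIC)
cv2.imwrite('pics/s13.png',im)
Z=lambda P:((proj('scene',P)+.5-[325,120])*6.5-.5)
t=np.linspace(0,2*np.pi,200)
circ=lambda x,y,z,rad:np.c_[x+rad*np.cos(t),y+rad*np.sin(t),z+0*t]
def dr(P,c): cv2.polylines(im,[np.round(Z(P)).astype(int)],True,c,1)
z0=102.5-52.7
dr(circ(495.3,-19.2,38,28),(0,0,255)); dr(circ(494,-20.1,45,36),(0,255,255))
for h in(0,60):dr(circ(495,-19.5,z0+h,25),(0,255,0))
cv2.imwrite('pics/s13o.png',im)
p,d=r.grab_frame('top'); cv2.imwrite('pics/t13.png',cv2.resize(p[170:250,370:450,::-1],None,fx=7,fy=7,interpolation=cv2.INTER_CUBIC))"
```

```text
t 14.75 pos [494.2 -19.9 103.7] shift cm tool [ 2.87 -0.08  0.04] x [ 0.  0. -1.] zdir 86.59 q [ -2.5  18.5 115.6   0.   45.8 -89.1] op 0.573 F [-0.3 -0.9 -2.1] T [0.01 0.01 0.04]
ccw-world turn 0.006384310944667959 => tool x rot -0.006384310944667959 or 179.99361568905533
level rotvec deg tool [0.   0.   0.02]
```

View pics/s13.png

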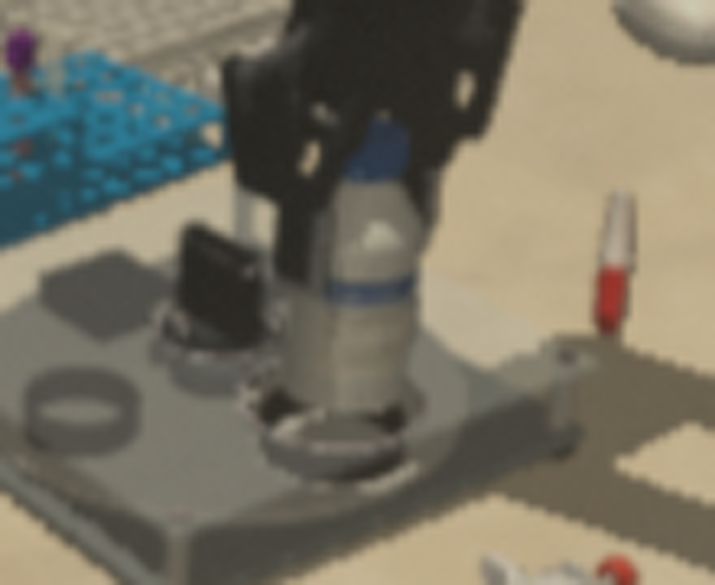

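View pics/s13o.png

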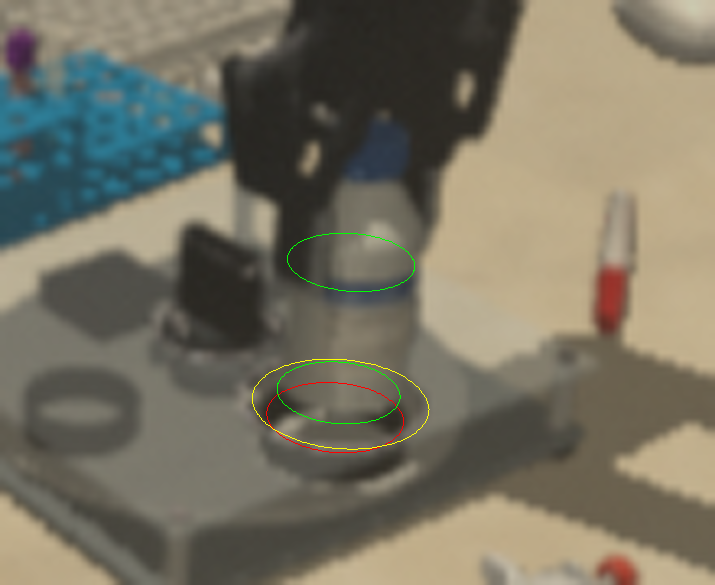

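View pics/t13.png

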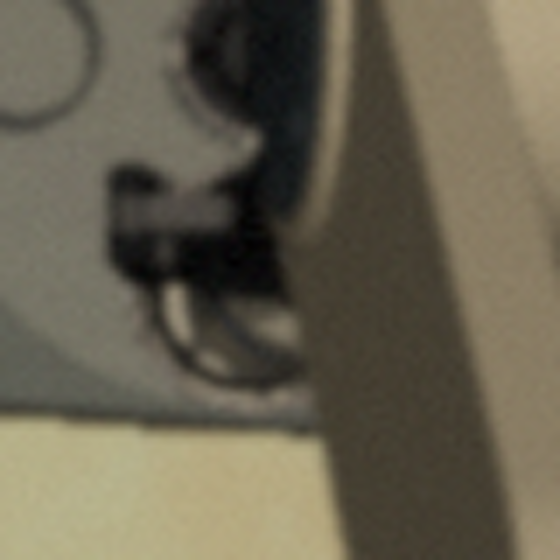

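```bash
python3 -c "
from h import *
p,d=r.grab_frame('scene'); np.save('pics/s14.npy',p)
p=p.astype(int)
for y in (168,170,172,174,176,178,180,182,184,186,188,190,191,192): print(y,[ '%d'%(p[y,x].sum()//3) for x in range(360,394)])
print(proj('scene',[[495,-19.5,50],[495,-19.5,80],[495.3,-19.2,38]]))
"
```

```text
168 ['40', '39', '40', '41', '47', '69', '90', '96', '98', '95', '88', '90', '94', '97', '99', '94', '93', '105', '113', '113', '110', '105', '102', '98', '97', '97', '94', '94', '97', '127', '166', '171', '171', '170']
170 ['41', '41', '40', '41', '43', '51', '74', '93', '84', '89', '89', '92', '96', '99', '100', '98', '103', '117', '120', '117', '115', '114', '113', '111', '105', '104', '100', '94', '92', '109', '140', '157', '167', '169']
172 ['46', '44', '42', '44', '48', '63', '74', '75', '79', '83', '89', '93', '96', '100', '102', '100', '107', '117', '120', '120', '120', '118', '114', '110', '103', '99', '94', '93', '96', '113', '118', '123', '137', '156']
174 ['74', '80', '88', '89', '83', '85', '88', '87', '86', '84', '89', '92', '96', '99', '103', '105', '115', '117', '117', '115', '112', '109', '107', '103', '99', '96', '94', '96', '108', '116', '117', '117', '119', '122']
176 ['93', '91', '84', '89', '98', '98', '92', '95', '89', '85', '89', '93', '97', '102', '106', '110', '120', '122', '121', '117', '116', '114', '111', '108', '106', '100', '96', '101', '115', '117', '1
[... 1421 characters left out ...]
4', '87', '82', '81', '81', '81', '82', '83', '85', '86', '84', '85', '84', '81', '82', '77', '76', '68', '57', '53', '50', '61', '83', '92', '89', '88', '87', '84', '76']
191 ['117', '117', '118', '117', '120', '118', '101', '92', '86', '83', '81', '82', '81', '81', '81', '81', '80', '77', '70', '67', '62', '57', '51', '48', '47', '58', '92', '125', '122', '103', '90', '85', '77', '69']
192 ['117', '118', '118', '117', '117', '117', '114', '112', '110', '94', '85', '83', '80', '80', '79', '76', '72', '66', '58', '53', '50', '47', '48', '53', '63', '90', '130', '144', '128', '101', '86', '77', '69', '68']
[[376.573929   179.77149894]
 [377.51954268 169.91014832]
 [376.04571317 183.61564979]]
```

Call:
jog_arm([
  [0,0,0,0,-0.28,0.09,0.3],
  [0,0,0,0,0,0,0.3],
  [0,0,0,0.5,0,0,0.3],
  [0,0,0,0,0,0,0.3],
  [0,0,0,0,0,0,0.3],
], force=40)

```text
clock: 15.4
eef_pos: [496.4, -19.5, 98.0]
tcp_rot: [1.605, 1.57, 3.116]
contact_force: [-0.5, 0.2, -2.1]
opening: 0.574
```

```bash
python3 -c "
from h import *
plan([495,-19.5,75],86.6)
p,d=r.grab_frame('scene'); np.save('pics/s15.npy',p);im=cv2.resize(p[140:210,335:425,::-1],None,fx=8,fy=8,interpolation=cv2.INTER_CUBIC)
cv2.imwrite('pics/s15.png',im)
p=p.astype(int)
for y in (172,174,176,178,180,): print(y,[ '%d'%(p[y,x].sum()//3) for x in range(382,394)])
"
```

```text
t 15.4 pos [496.4 -19.5  98. ] shift cm tool [ 2.3   0.14 -0.01] x [-0.001  0.    -1.   ] zdir 86.56 q [ -2.4  19.3 115.5  -0.   45.3 -89. ] op 0.574 F [-0.5  0.2 -2.1] T [ 0.02  0.01 -0.  ]
ccw-world turn 0.03617687236163647 => tool x rot -0.03617687236163647 or 179.96382312763836
level rotvec deg tool [-0.   -0.   -0.04]
172 ['111', '106', '104', '101', '95', '88', '96', '112', '118', '123', '138', '156']
174 ['109', '103', '99', '94', '93', '100', '113', '117', '116', '118', '119', '123']
176 ['103', '99', '97', '94', '96', '108', '117', '117', '118', '118', '118', '118']
178 ['109', '105', '101', '91', '88', '92', '105', '115', '118', '118', '118', '117']
180 ['105', '101', '97', '92', '87', '89', '87', '93', '107', '117', '118', '118']
```

View pics/s15.png

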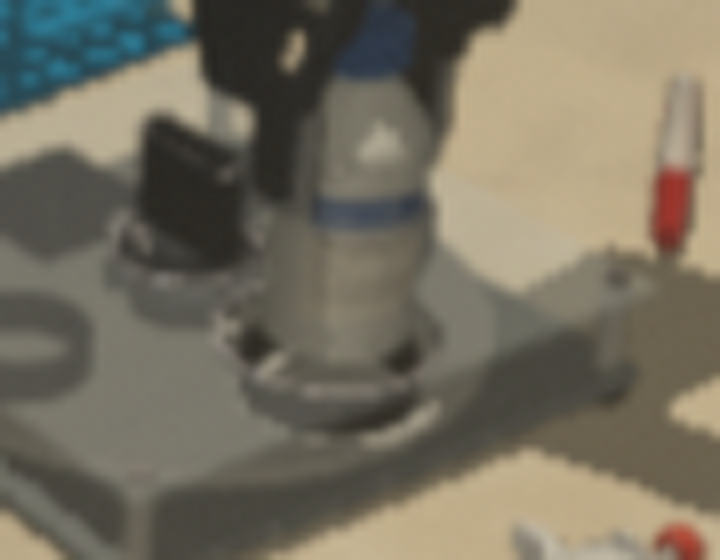

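Call:
jog_arm([
  [0,0,0,0,-0.12,0.13,0.3],
  [0,0,0,0.3,0,0,0.3],
  [0,0,0,0.3,0,0,0.3],
  [0,0,0,0.2,0,0,0.3],
  [0,0,0,0.1,0,0,0.3],
  [0,0,0,0.1,0,0,0.3],
  [0,0,0,0,0,0,0.3],
  [0,0,0,0,0,0,0.3],
], force=40)

```text
clock: 16.25
eef_pos: [498.0, -18.2, 88.3]
tcp_rot: [-1.364, 1.571, 0.147]
contact_force: [0.3, -0.6, -2.8]
opening: 0.576
```

```bash
python3 -c "
from h import *
plan([495,-19.5,75],86.6)
p,d=r.grab_frame('scene'); np.save('pics/s16.npy',p);im=cv2.resize(p[140:210,335:425,::-1],None,fx=8,fy=8,interpolation=cv2.INTER_CUBIC)
cv2.imwrite('pics/s16.png',im)
"
```

```text
t 16.25 pos [498.  -18.2  88.3] shift cm tool [ 1.33  0.29 -0.14] x [ 0.  0. -1.] zdir 86.56 q [ -2.3  20.3 115.7   0.   44.  -88.8] op 0.576 F [ 0.3 -0.6 -2.8] T [ 0.06 -0.01  0.05]
ccw-world turn 0.036620828156799234 => tool x rot -0.036620828156799234 or 179.9633791718432
level rotvec deg tool [0. 0. 0.]
```

View pics/s16.png

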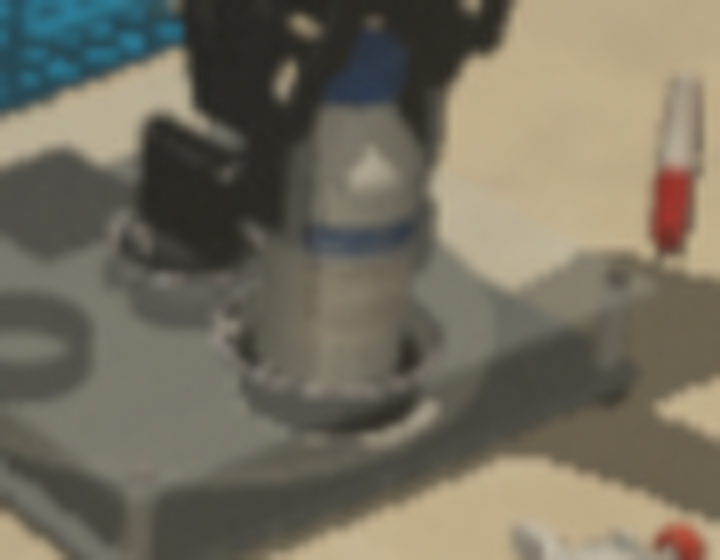

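Call:
jog_arm([
  [0,0,0,0.15,0,0,0.3],
  [0,0,0,0.15,0,0,0.3],
  [0,0,0,0.15,0,0,0.3],
  [0,0,0,0,0,0,0.3],
], force=40)

```text
clock: 16.7
eef_pos: [497.8, -18.2, 83.5]
tcp_rot: [1.544, 1.57, 3.055]
contact_force: [0.4, 0.3, -2.4]
opening: 0.571
```

```bash
python3 -c "
from h import *
plan([495,-19.5,75],86.6)
"
```

```text
t 16.7 pos [497.8 -18.2  83.5] shift cm tool [ 0.85  0.27 -0.15] x [-0.  0. -1.] zdir 86.56 q [ -2.3  20.7 115.9   0.   43.5 -88.8] op 0.571 F [ 0.4  0.3 -2.4] T [-0.01 -0.03 -0.05]
ccw-world turn 0.03670748824282555 => tool x rot -0.03670748824282555 or 179.96329251175717
level rotvec deg tool [ 0.    0.   -0.02]
```

Call:
jog_arm([
  [0,0,0,0.2,0,0,0.3],
  [0,0,0,0.2,0,0,0.3],
  [0,0,0,0.15,0,0,0.3],
  [0,0,0,0.1,0,0,0.3],
  [0,0,0,0.05,0,0,0.3],
  [0,0,0,0,0,0,0.3],
], force=40)

```text
clock: 17.3
eef_pos: [497.9, -18.2, 76.7]
tcp_rot: [1.613, 1.571, 3.123]
contact_force: [-0.1, 0.7, -3.0]
opening: 0.577
```

```bash
python3 -c "
from h import *
plan([495,-19.5,75],86.6)
"
```

```text
t 17.3 pos [497.9 -18.2  76.7] shift cm tool [ 0.17  0.28 -0.15] x [-0.  0. -1.] zdir 86.57 q [ -2.3  21.4 116.1  -0.   42.6 -88.8] op 0.577 F [-0.1  0.7 -3. ] T [-0.02 -0.02  0.04]
ccw-world turn 0.0336436528032209 => tool x rot -0.0336436528032209 or 179.96635634719678
level rotvec deg tool [-0.   -0.   -0.01]
```

Call:
jog_arm([
  [0,0,0,0.05,0,0,0.3],
  [0,0,0,0.05,0,0,0.3],
  [0,0,0,0,0,0,0.3],
], force=40)

```text
clock: 17.6
eef_pos: [497.9, -18.2, 75.7]
tcp_rot: [1.32, 1.571, 2.831]
contact_force: [0.1, 1.5, -1.6]
opening: 0.575
```

Call:
jog_arm([
  [0,0,0,0.05,0,0,0.3],
  [0,0,0,0.05,0,0,0.3],
  [0,0,0,0,0,0,0.3],
])

```text
clock: 17.9
eef_pos: [498.0, -18.2, 74.8]
tcp_rot: [-1.567, 1.571, -0.057]
contact_force: [-0.8, 1.2, -2.5]
opening: 0.579
```

```bash
python3 -c "
from h import *
plan([495,-19.5,75],86.6)
p,d=r.grab_frame('scene');im=cv2.resize(p[120:210,325:435,::-1],None,fx=6.5,fy=6.5,interpolation=cv2.INTER_CUBIC)
cv2.imwrite('pics/s17.png',im)
"
```

```text
t 17.9 pos [498.  -18.2  74.8] shift cm tool [-0.02  0.29 -0.15] x [ 0. -0. -1.] zdir 86.57 q [ -2.3  21.6 116.1  -0.   42.3 -88.8] op 0.579 F [-0.8  1.2 -2.5] T [-0.05 -0.03  0.03]
ccw-world turn 0.03390318297542194 => tool x rot -0.03390318297542194 or 179.96609681702455
level rotvec deg tool [-0.    0.    0.01]
```

View pics/s17.png

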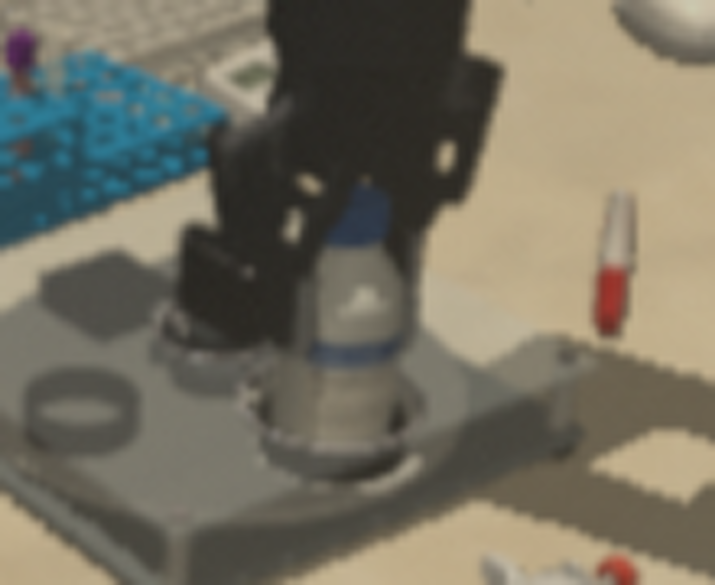

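Call:
jog_arm([
  [0,0,0,0.05,0,0,0.3],
  [0,0,0,0.05,0,0,0.3],
  [0,0,0,0,0,0,0.3],
])

```text
clock: 18.25
eef_pos: [498.2, -18.3, 74.7]
tcp_rot: [-1.777, 1.57, -0.266]
contact_force: [-2.9, 0.3, 11.9]
opening: 0.579
```

Call:
jog_arm([
  [0,0,0,0.05,0,0,0.3],
  [0,0,0,0,0,0,0.3],
])

```text
clock: 18.45
eef_pos: [498.3, -18.2, 74.6]
tcp_rot: [-1.713, 1.57, -0.202]
contact_force: [-5.0, 0.3, 17.9]
opening: 0.576
```

Call:
jog_arm([
  [0,0,0,-0.12,0,0,0.3],
  [0,0,0,0,0,0,0.3],
  [0,0,0,0,0,0,0.6],
  [0,0,0,0,0,0,0.65],
  [0,0,0,0,0,0,0.75],
  [0,0,0,0,0,0,0.9],
  [0,0,0,0,0,0,0.9],
  [0,0,0,0,0,0,0.9],
])

```text
clock: 19.25
eef_pos: [498.0, -18.2, 74.5]
tcp_rot: [1.175, 1.571, 2.686]
contact_force: [0.1, 0.5, -0.2]
opening: 0.896
```

```bash
python3 -c "
from h import *
plan([495,-19.5,75],86.6)
p,d=r.grab_frame('scene');im=cv2.resize(p[120:210,325:435,::-1],None,fx=6.5,fy=6.5,interpolation=cv2.INTER_CUBIC)
cv2.imwrite('pics/s18.png',im)
"
```

```text
t 19.25 pos [498.  -18.2  74.5] shift cm tool [-0.05  0.29 -0.14] x [-0.  0. -1.] zdir 86.56 q [ -2.3  21.6 116.1   0.   42.3 -88.8] op 0.896 F [ 0.1  0.5 -0.2] T [ 0.01  0.02 -0.04]
ccw-world turn 0.04010234716812988 => tool x rot -0.04010234716812988 or 179.95989765283184
level rotvec deg tool [-0.  0. -0.]
```

View pics/s18.png

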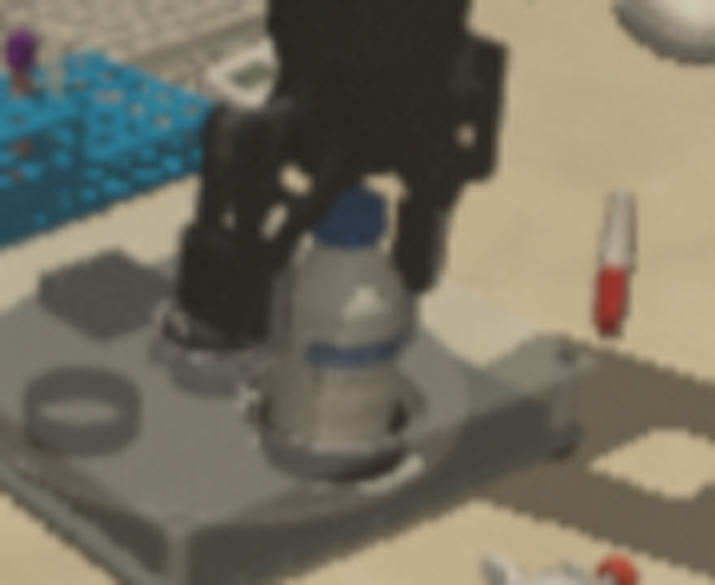

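Released and upright. Raise straight up, then move back to clear the view.

Call:
jog_arm([
  [0,0,0,-1,0,0,0.95],
  [0,0,0,-2,0,0,0.95],
  [0,0,0,-3,0,0,0.95],
  [0,0,0,-4,0,0,0.95],
  [0,0,0,-4,0,0,0.95],
  [0,0,0,0,0,-4,0.95],
  [0,0,0,0,0,-4,0.95],
  [0,0,0,0,0,-4,0.95],
  [0,0,0,0,0,-4,0.95],
  [0,0,0,0,0,-4,0.95],
  [0,0,0,0,0,-4,0.95],
  [0,0,0,0,0,0,0.95],
  [0,0,0,0,0,0,0.95],
])

```text
clock: 20.6
eef_pos: [483.2, -258.3, 214.9]
tcp_rot: [-0.219, 1.571, 1.289]
contact_force: [-0.8, -0.1, -0.5]
opening: 0.952
```

Run:
```python
from h import *
s=r.sense();print(s['clock'],s['eef_pos'])
p,d=r.grab_frame('scene');im=cv2.resize(p[110:270,220:440,::-1],None,fx=3.6,fy=3.6,interpolation=cv2.INTER_CUBIC)
cv2.imwrite('pics/s19.png',im)
p,d=r.grab_frame('top'); cv2.imwrite('pics/t19.png',cv2.resize(p[120:245,340:480,::-1],None,fx=5,fy=4.8,interpolation=cv2.INTER_CUBIC))
c=cam('top')
v,u=np.mgrid[120:245,340:480];o,dr=ray('top',np.c_[u.ravel(),v.ravel()])
P=o+dr*d[120:245,340:480].reshape(-1,1)
k=(P[:,2]>68)&(P[:,2]<100)&(np.hypot(P[:,0]-569,P[:,1]+24.6)<26); print('knob',k.sum(),np.percentile(P[k,2],[50,75,95]))
k=(P[:,2]>128)&(P[:,2]<150)&(np.hypot(P[:,0]-495,P[:,1]+19)<40); print('cap',k.sum(),np.median(P[k],0))
hsv=cv2.cvtColor(p,cv2.COLOR_RGB2HSV)[120:245,340:480]
m=cv2.inRange(hsv,(100,80,60),(125,255,255)).ravel()>0
m&=(np.hypot(P[:,0]-495,P[:,1]+19)<40)
uv=np.c_[u.ravel(),v.ravel()][m].astype(float); print(m.sum(),'cap by colour',onplane('top',[uv.mean(0)],137)[0])
```

```text
20.6 [ 483.24294442 -258.32016053  214.88191443]
knob 159 [87.04668789 88.69383505 90.51536275]
cap 202 [496.61792244 -17.70893538 136.37668365]
187 cap by colour [496.44703057 -17.95926954 137.        ]
```

View pics/s19.png

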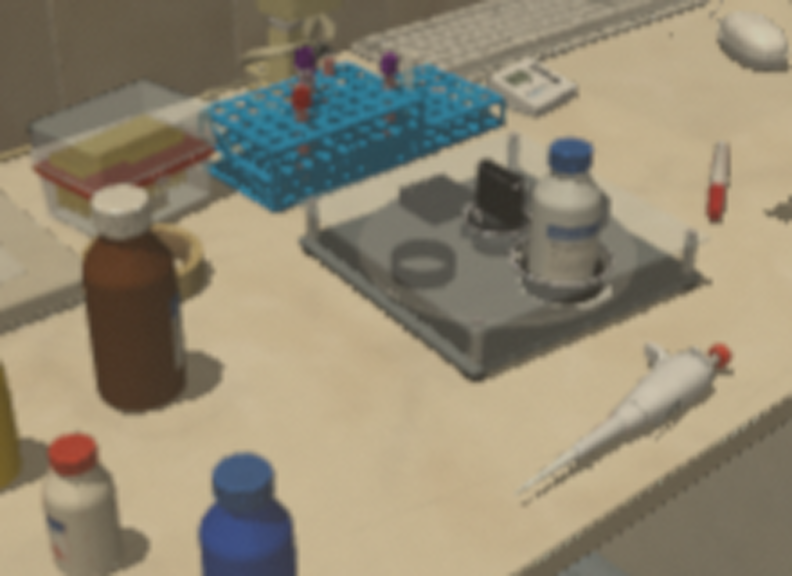

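View pics/t19.png

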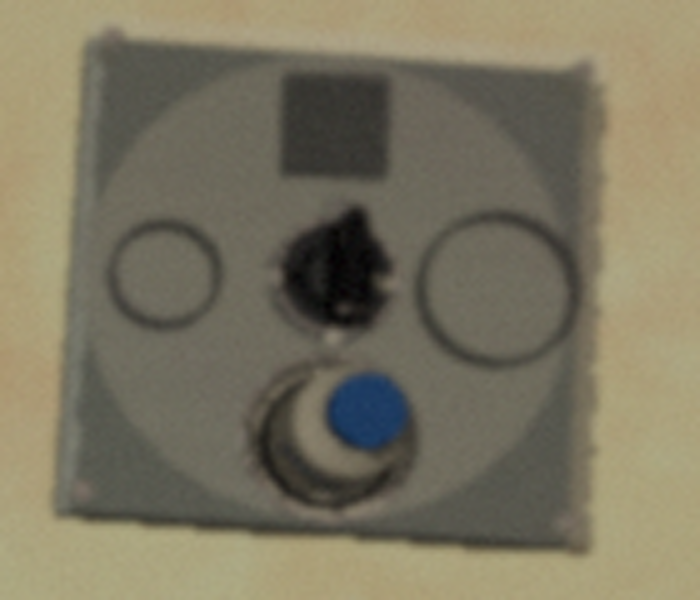

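```bash
python3 -c "
from rig import r
print(r.sign_off())"
```

```text
the job is handed in; nothing more can be done
None
```

The middle-sized bottle now stands upright in the middle well under the loading window. I handed the job in at about 21 s; no verdict was reported.

**Carousel:** I pressed the knob and turned the carousel about 135° anticlockwise. I then loosened the fingers and turned on until it stopped moving and the turning torque rose. The knob top came up about 4 mm, to about 87–88 mm above the desk, which matches the locked, raised position.

**Bottle:** I lowered it slowly through the window until it touched the floor, with about 18 N at most. After I let go, the wrist force was near zero.

**Last checks:**

| Check | Measured | Expected or limit |
|---|---|---|
| Cap top above the desk | about 136–137 mm | 137 mm |
| Bottle to well centre | about 2 mm | within 7 mm |
| Well to window centre (measured before loading) | about 2 mm | within 13 mm |

- **Other bottles:** the large and small bottles look unmoved. I judged this by eye and did not measure it.
- **Disagreement:** before lowering, the scene camera showed the bottle about 3 mm off where the arm's position put it. I corrected for that, and it went in without touching the well wall.

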